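# Shift the stage-drive selector into the third slot

## Task

On the white stage-drive console of the microscope bench, push the black-knobbed selector lever through its H-shaped gate: bring it to the cross channel, across to the right, then forward (away from the robot) all the way home into the third slot, the one with the orange mark. Only push it with the fingertips or the outside of the fingers, never taking the knob between them; do not let it slip back into the red-marked slot or force it over the gate. Leave the bottle, the dishes and the orange timer standing where they are, and finish with the hand clear.

Things in the scene. Friction and masses are not known exactly. Their poses are not given: they have to be found in the camera images.
- console: White console fixed to the bench, 220 (x) x 200 (y) x 80 mm high; origin at the centre of its underside, its x axis points forward (away from the robot, turned by up to 20 degrees), y to the left, z up. On its top lies a grey metal gate plate with a dark H-shaped opening, out of which the lever stands. Low knobs on the deck reach 90 mm height.
- gate (a point): Centre of the gate plate's top face, 90 mm above the bench, over the console's origin, axes as the console's. Plate 120 (x) x 100 (y) mm. The H: two lanes along x, centred at y = +24.5 (left) and -24.5 mm (right), 15 mm wide, from x = -38 to +38, joined by a cross channel along y at x = 0, 15 mm wide. Slots: 1 left far, 2 left near, 3 right far, 4 right near.
- pivot (a point): The centre about which the selector lever swings, inside the console: 20 mm above the bench on the console's own vertical axis; axes as the console's.
- third_slot (a point): Far end of the third slot, at the gate plate's top face: x = +38, y = -24.5 mm from the gate centre, axes as the console's. Just beyond it is an orange mark, 12 x 20 mm. The fourth slot (right lane, near end) has a red mark likewise, the two left slots black ones.
- knob (a point): Centre of the lever's black knob: a cylinder 28 mm in diameter and 36 mm long along the stem (z axis), ends rounded, white dot on top. It sits 140 mm from the pivot on a 10 mm steel rod with 2.5 mm play per side in the gate. Fully home in the third slot it is at console x = +54.5, y = -44, z = 141 mm; leaning, it stays at least 25 mm clear of the plate.
- cross (a joint): Sideways swing of the lever about the console's x axis, rad: -0.35 = left lane, +0.35 = right lane (stops at both). In a lane the play lets it read 0.31 to 0.35 in size. It starts in the left lane. Friction holds it where it is left; no spring.
- shift (a joint): Forward swing f of the lever, rad: 0 = in the cross channel (crosses only within +-0.035), +0.40 fully forward, -0.40 fully back (stops). Starts anywhere from -0.38 to +0.38. With c = cross the knob lies 140 mm * (sin f, -sin c cos f, cos c cos f) from the pivot, in console axes. Friction holds it where left, no spring; about 2 N at the knob moves it.
- bottle: Loose amber bottle with a white cap, upright, 48 mm diameter, 105 mm high, 0.15 kg; origin at the centre of its underside. Stands on the bench beside or beyond the console.
- dishes: Loose stack of three closed culture dishes, 64 mm diameter, 48 mm high, 0.09 kg; origin at the centre of its underside. Stands on the bench beside or beyond the console.
- timer: Loose orange digital timer, 30 (x) x 75 (y) x 60 mm high, 0.16 kg; origin at the centre of its underside. Stands on the bench beside or beyond the console.
Things that resemble listed ones, but are neither listed nor needed, are in the scene too. What is meant by the dishes is not blue or turquoise, and is the smaller of those in its own colour.

How it is judged:
By the outcome, as a careful person would: the job done as asked, in the order asked, and still so for the second after the job is handed in, with the robot touching nothing.
It also fails if it takes over 64 s, if anything falls off the work surface, if the arm or the gripper's body presses on something with over 40 N, if the wrist force passes 120 N, or if a joint passes its speed limit or range.

## Robot

A 6-joint arm with a two-finger parallel gripper is mounted at the origin on the work surface. World frame = base frame: x ahead of the robot, y to its left, z up, the work surface at z = 0. Lengths are in m, angles in rad, forces in N, time in s.
With the tool pointing down it reaches from about 0.35 to 0.875 m from the base axis. Payload 4.2 kg.
Tool frame: the origin (TCP) lies on the centre line of the jaws, within the pads' length; the fingertips stand bot.tcp_to_tips ahead of it and the grasp point (between the pads) lies 3 mm ahead of it (bot.tcp_to_tips is the distance from the TCP to the fingertips, in m); z points along the fingers, y is the direction in which the jaws open and shut (so a half turn about z gives the same grasp; the last joint's range is limited). The gripper opens to 87 mm and grips with 3 to 60 N. Pads are 19 mm wide; open, the fingers measure 117 mm over their backs; the gripper's body (75 mm by 190 mm) begins 51 mm behind the grasp point.
Start: joints at [-1.003, 0.385, 0.008, 0, -1.194, -0.259], TCP at [0.19, -0.595, 0.208] pointing down, gripper open.
Joint ranges: [-3.14, 3.14], [-1.21, 2.06], [-1.07, 1.41], [-3.16, 2.05], [-2.99, -0.16], [-3.1, 3.1]. Speed limits (rad/s): [2.79, 2.79, 3.14, 3.14, 3.14, 3.14].

## Interface

Orientations are given as a rotation vector (axis times angle).
In Python, from rig import bot gives the robot as it stands.
- The arm moves only by the tool move_arm, never from a script. Its argument "steps" is a list that holds one entry, the list of rows, each a list of 4 numbers: the shift along the tool's x, y, z in mm, then the turn about the tool's z in rad. In form: [[[tx, ty, tz, spin], ...]]. A call has 1 to 10 rows; each row shifts and turns the commanded pose from where the row before left it, along the tool's axes as they then stand; what a row does not reach is not made up. A row lasts 1/10 s, in which the tool goes at most 50 mm and 8.59 degrees, less where a joint would pass 70% of its speed; a pose out of reach is approached as far as the arm can. A call with a gripper value outside its range is refused whole. "hand" is the opening, from 0 (shut) to 1 (fully open), set as the call begins (left out, the last holds). The fingers move at their own pace and stop on an object; "newtons" is the grip in N (left out, the last holds). Time passes only in rows, so rows that do not move let the fingers close. It gives the time, the measured TCP pose, the force and the opening at its end, in the units of the state.
- bot.sense(): the state, without advancing time (a new reading comes with each control period).
- bot.grab_frame(name): name is "scene" or "top" or "wrist"; returns the picture (420x560x3 uint8, red, green, blue); there is no depth.
- bot.camera_info(name): a dict with "fx", "fy", "cx", "cy" (pixels), "view" (4x4, takes a point from world to camera coordinates). Camera axes: x right, y down, z forward; pixel columns grow to the right and rows downward; lengths in m; the calibration is good to about 2 mm. The wrist camera is an equidistant fisheye: a pixel r from the principal point sees the ray r / f radians off the axis. A picture is of the moment at which its call begins: read the wrist's pose just before it. camera_info takes no time and is no camera call; for the wrist camera it gives the pose at the moment of the call.
- bot.job_done(): hands the job in, once; it reports no verdict.
The state is a dict: "t": time; "joint_positions": joint angles; "dq": joint speeds; "joint_efforts": joint torques, N m; "eef_pos": TCP position; "tool_rot": TCP orientation; "force": force on the tool from outside, world axes, zero at the start; "torque": the same for the moment, N m; "grip_width": finger opening in m.
Only numpy, scipy, OpenCV 4.12 (cv2) and the standard library are available. Lean on these libraries where they do the work, as an engineer would, in place of code of your own. Each camera call takes 0.05 s, during which the arm holds its last target. There are 200 camera calls.

## Working session

There is one attempt and no reset: what is moved stays moved. The work goes in short steps, Python scripts to look and compute and a tool call to move; the robot and the scene stay as the last step left them, time stands still between calls to the robot, and variables do not carry over. Pictures are saved under pics/ and viewed, about 8 in all and at most 12, crops included, and the job is handed in when it is done.

Besides the shell and the picture viewer there is one more tool, called after ">>>" as name([rows], argument=value, ...), one row to a line, values as JSON. move_arm: Moves the arm, as the interface text tells. Its arguments: {"type":"object","properties":{"steps":{"type":"array"},"hand":{"type":"number"},"newtons":{"type":"number"}},"required":["steps"]}

```bash
ls; mkdir -p pics
python3 - <<'E'
from rig import bot
import cv2,numpy as np
s=bot.sense();print({k:np.round(v,3) for k,v in s.items()},bot.tcp_to_tips)
for n in("scene","top"):
    cv2.imwrite(f"pics/{n}0.png",bot.grab_frame(n)[:,:,::-1]); print(n,bot.camera_info(n))
E
```

```text
pics
{'t': np.float64(0.0), 'joint_positions': array([-1.003,  0.386,  0.007, -0.   , -1.194, -0.259]), 'dq': array([ 0.002, -0.001, -0.001, -0.   , -0.001, -0.   ]), 'joint_efforts': array([-0.0000e+00, -3.9066e+01,  1.8741e+01,  4.2200e+00,  1.1000e-02,
       -0.0000e+00]), 'eef_pos': array([ 0.19 , -0.595,  0.207]), 'tool_rot': array([ 4.830e-01, -3.104e+00, -3.000e-03]), 'force': array([1.093, 0.436, 0.173]), 'torque': array([ 0.056,  0.024, -0.011]), 'grip_width': np.float64(0.087)} 0.022
scene {'fx': 484.31389390905935, 'fy': 484.31389390905935, 'cx': 286.40128103933534, 'cy': 214.08731881457433, 'view': array([[ 0.7535202 ,  0.65720045, -0.01717194, -0.44715525],
       [ 0.38065546, -0.457443  , -0.80364627, -0.16638878],
       [-0.53601187,  0.59902711, -0.59485948,  1.37005649],
       [ 0.        ,  0.        ,  0.        ,  1.        ]])}
top {'fx': 473.95782805123633, 'fy': 473.95782805123633, 'cx': 272.84062064850565, 'cy': 218.144444320102, 'view': array([[-0.02357453, -0.99970789,  0.00532623, -0.02666612],
       [-0.99431295,  0.02289317, -0.10400801,  0.63406786],
       [ 0.1038557 , -0.00774788, -0.9945622 ,  1.16393565],
       [ 0.        ,  0.        ,  0.        ,  1.        ]])}
```

View pics/scene0.png

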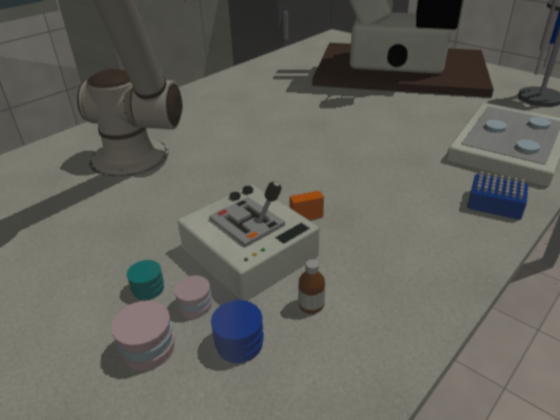

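View pics/top0.png

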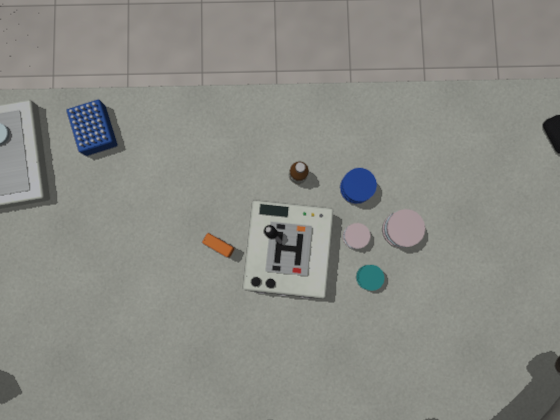

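The top view shows the console at about (290,250) with the knob at (270,231), leaning left and forward. The orange mark is at (301,229) and the red one at (297,270). Possible confusions:
- **Lever knob:** the low deck knobs at (256,282) and (270,283), and the brown bottle at (299,171).
- **Dishes:** the small pink stack at (357,236) is the right one. The large pink (404,229), blue (359,186) and turquoise (371,278) stacks are not.

Next I'll measure these and look at one close crop.

```bash
cat > h.py <<'E'
import numpy as np,cv2
from rig import bot
def ray(cam,p):
    V=cam["view"];R=V[:3,:3];o=-R.T@V[:3,3]
    x=(np.asarray(p,float)-[cam["cx"],cam["cy"]])/[cam["fx"],cam["fy"]]
    return o,R.T@np.array([*x,1])
def onplane(cam,p,z):
    o,d=ray(cam,p); return o+d*(z-o[2])/d[2]
def tri(c1,p1,c2,p2):
    o1,d1=ray(c1,p1);o2,d2=ray(c2,p2)
    s=np.linalg.lstsq(np.c_[d1,-d2],o2-o1,rcond=None)[0]
    a,b=o1+s[0]*d1,o2+s[1]*d2
    return (a+b)/2,np.linalg.norm(a-b)
def proj(cam,P):
    c=cam["view"]@np.array([*P,1]);return c[:2]/c[2]*[cam["fx"],cam["fy"]]+[cam["cx"],cam["cy"]]
E
python3 - <<'E'
from h import *
im=cv2.imread("pics/top0.png");c=bot.camera_info("top")
hsv=cv2.cvtColor(im,cv2.COLOR_BGR2HSV)
m=cv2.inRange(hsv,(0,150,100),(20,255,255))
n,l,st,ce=cv2.connectedComponentsWithStats(m)
for i in range(1,n):
    if st[i,4]>8:
        p=ce[i];print(p,st[i],np.round(onplane(c,p,.09),3),hsv[int(p[1]),int(p[0])])
# white deck
w=cv2.inRange(hsv,(0,0,180),(180,40,255));w[:,:200]=0;w[:150]=0;w[320:]=0
cs=cv2.findContours(w,0,2)[0];k=max(cs,key=cv2.contourArea);r=cv2.minAreaRect(k);print(r)
b=cv2.boxPoints(r);B=np.array([onplane(c,p,.08) for p in b]);print(B.round(3),B.mean(0),[np.linalg.norm(B[i]-B[i-1]) for i in range(4)])
a=cv2.resize(im[190:310,230:350],(480,480),interpolation=cv2.INTER_CUBIC)
s=cv2.imread("pics/scene0.png")[170:290,170:330];s=cv2.resize(s,(640,480))[:,:320*2]
cv2.imwrite("pics/crop1.png",np.hstack([cv2.resize(a,(360,360)),cv2.resize(s,(440,330),interpolation=2) if 0 else cv2.copyMakeBorder(cv2.resize(s,(440,330)),0,30,0,0,0)]))
E
```

```text
[300.76666667 228.43333333] [297 226   8   5  30] [ 0.601 -0.107  0.09 ] [ 12 186 174]
[217.3993994 244.6996997] [203 234  30  23 333] [0.567 0.093 0.09 ] [ 12 183 174]
[296.5        269.86666667] [293 268   8   5  30] [ 0.502 -0.094  0.09 ] [  1 185 150]
((313.5000305175781, 224.50003051757812), (4.242640495300293, 1.4142134189605713), 45.0)
[[ 0.613 -0.134  0.08 ]
 [ 0.616 -0.137  0.08 ]
 [ 0.608 -0.144  0.08 ]
 [ 0.606 -0.141  0.08 ]] [ 0.61062785 -0.13923275  0.08      ] [np.float64(0.010257765420914802), np.float64(0.0034530763674630385), np.float64(0.010260150506588725), np.float64(0.003450901848056576)]
```

View pics/crop1.png

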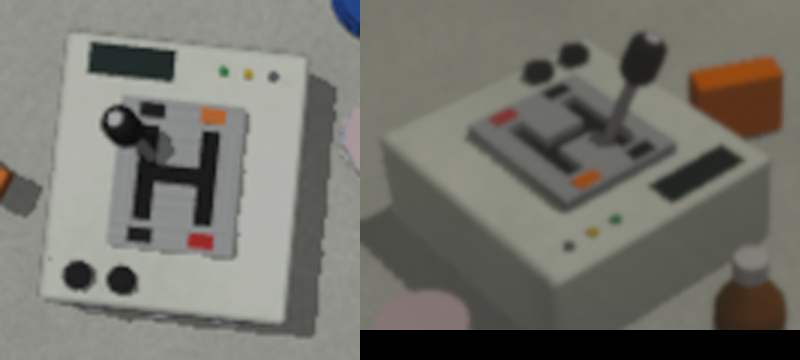

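Crop: the lever leans into the left far slot (slot 1). In the top half the knob's dot is at crop (115,116), and in the scene half at (653,38). The orange mark is at far right and the red one at near right. Next I'll work out the console pose from both the deck corners and the marks.

Run:
```python
from h import *
c=bot.camera_info("top");s=bot.camera_info("scene")
C=np.array([[70,35],[307,58],[283,320],[42,297]])/3+[230,190]
B=np.array([onplane(c,p,.08) for p in C]);print(B.round(3),"ctr",B.mean(0))
print([np.linalg.norm(B[i]-B[i-1]).round(3) for i in range(4)])
f=(B[0]+B[1]-B[2]-B[3]);print("yaw corners",np.degrees(np.arctan2(f[1],f[0])))
l=(B[0]+B[3]-B[2]-B[1]);print("yaw corners l",np.degrees(np.arctan2(-l[0],l[1])))
dot_s=np.array([653-360,38])/2.75+[170,170];dot_t=np.array([115,116])/3+[230,190]
P,e=tri(c,dot_t,s,dot_s);print("dot",P,e)
yaw=np.radians(-7.3);R=np.array([[np.cos(yaw),-np.sin(yaw),0],[np.sin(yaw),np.cos(yaw),0],[0,0,1]])
O=np.array([.5547,-.0762,0]);q=R.T@(P-O-[0,0,.02]);print("rel pivot",q,np.linalg.norm(q),"f",np.arcsin(q[0]/np.linalg.norm(q)),"c",np.arctan2(-q[1],q[2]))
# objects
for n,p,z in(("bottle cap",(299.5,168),.105),("dish",(357,236),.048),("timer",(217.4,244.7),.06)): 
    w=onplane(c,p,z);print(n,w.round(3),"console",(R.T@(w-O)).round(3))
```

```text
[[ 0.67   0.005  0.08 ]
 [ 0.647 -0.186  0.08 ]
 [ 0.437 -0.159  0.08 ]
 [ 0.46   0.032  0.08 ]] ctr [ 0.5533683  -0.07711639  0.08      ]
[np.float64(0.212), np.float64(0.193), np.float64(0.211), np.float64(0.193)]
yaw corners -7.22140728495618
yaw corners l -6.830371801581309
dot [ 0.59654329 -0.02925926  0.16477727] 0.0013758114822625797
rel pivot [0.03553962 0.05187706 0.14477727] 0.15784408060006613 f 0.22710368204336473 c -0.3440704075956846
bottle cap [ 0.745 -0.108  0.105] console [ 0.193 -0.007  0.105]
dish [ 0.582 -0.249  0.048] console [ 0.049 -0.168  0.048]
timer [0.568 0.096 0.06 ] console [-0.009  0.173  0.06 ]
```

The measurements agree. The dot is 157.8 mm from the pivot (158 expected), which gives f≈+0.23 and c≈-0.344. The console is at about (0.554,-0.077) with yaw -7.2°. I'll shut the fingers, align the tool with the console (tool x = -console x, tool y = +console y), and go above a point beyond the knob.

>>> move_arm([
  [[0,0,-5,0.145],[0,0,-5,0.145],[0,0,-5,0.145],[-20,36,0,0],[-25,40,0,0],[-25,40,0,0],[-25,40,0,0],[-25,40,0,0],[-25,40,0,0],[-25,40,0,0]],
], hand=0, newtons=20)

```text
t: 1.1
eef_pos: [0.394, -0.3412, 0.2227]
tool_rot: [-0.198, -3.135, -0.0]
force: [0.7, -0.6, -0.6]
grip_width: 0.0148
```

>>> move_arm([
  [[-25,40,0,0],[-25,40,0,0],[-25,40,0,0],[-25,40,0,0],[-25,40,0,0],[-25,40,0,0],[-25,40,0,0],[-25,40,0,0],[0,0,0,0],[0,0,0,0]],
])

```text
t: 2.1
eef_pos: [0.632, -0.0496, 0.2216]
tool_rot: [-0.195, -3.133, 0.0]
force: [-0.8, 0.5, 0.6]
grip_width: 0.0005
```

```bash
cat >> h.py <<'E'
yaw=np.radians(-7.2);Rc=np.array([[np.cos(yaw),-np.sin(yaw),0],[np.sin(yaw),np.cos(yaw),0],[0,0,1]])
O=np.array([.554,-.0767,0])
def tip():
    s=bot.sense();R=cv2.Rodrigues(np.array(s["tool_rot"]))[0]
    p=Rc.T@(s["eef_pos"]+R[:,2]*bot.tcp_to_tips-O)
    print("t",round(float(s["t"]),2),"tip console mm",(p*1000).round(1),"toolx in console",(Rc.T@R[:,0]).round(3),"F console",(Rc.T@s["force"]).round(1),"w",round(float(s["grip_width"]),4))
E
python3 -c "
from h import *
tip()
a=bot.grab_frame('scene')[:,:,::-1];b=bot.grab_frame('top')[:,:,::-1]
cv2.imwrite('pics/v2.png',np.hstack([cv2.resize(a[120:330,150:350],(400,420)),cv2.resize(b[150:310,220:380],(400,420))]))"
```

```text
t 2.1 tip console mm [ 74.   36.6 199.6] toolx in console [-1.    -0.001  0.002] F console [-0.8  0.4  0.6] w 0.0005
```

View pics/v2.png

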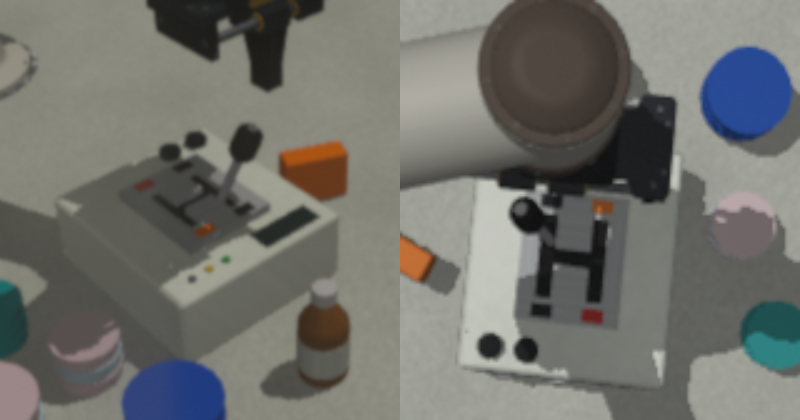

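The finger stands beyond the knob and all objects are undisturbed. In the right panel the knob is at (525,214) and the hand is beyond it. I'll descend beside the knob and push back carefully.

Final contact with f=0: the finger centre should be at x ≈ 14+9.5 = 23.5.

>>> move_arm([
  [[0,9,10,0],[0,0,20,0],[0,0,20,0],[0,0,20,0],[0,0,0,0],[10,0,0,0],[8,0,0,0],[4,0,0,0],[4,0,0,0],[0,0,0,0]],
])

```text
t: 3.2
eef_pos: [0.6071, -0.0384, 0.1539]
tool_rot: [0.198, 3.134, 0.001]
force: [-1.0, 0.5, -0.9]
grip_width: 0.0003
```

```bash
python3 -c "
from h import *
tip()"
```

```text
t 3.2 tip console mm [ 47.9  44.7 131.9] toolx in console [-1.     0.    -0.001] F console [-1.   0.3 -0.9] w 0.0003
```

>>> move_arm([
  [[4,0,0,0],[4,0,0,0],[4,0,0,0],[4,0,0,0],[3,0,0,0],[2,0,0,0],[0,0,0,0],[0,0,0,0]],
])

```text
t: 4.0
eef_pos: [0.5874, -0.0357, 0.1538]
tool_rot: [0.197, 3.133, 0.0]
force: [3.6, 1.9, 5.6]
grip_width: 0.0004
```

```bash
python3 -c "
from h import *
tip()
a=bot.grab_frame('scene')[:,:,::-1];b=bot.grab_frame('top')[:,:,::-1]
cv2.imwrite('pics/v3.png',np.hstack([cv2.resize(a[170:290,190:310],(400,400),interpolation=2),cv2.resize(b[190:290,240:340],(400,400),interpolation=2)]))"
```

```text
t 4.0 tip console mm [ 28.1  44.8 131.8] toolx in console [-1.     0.    -0.002] F console [3.3 2.3 5.6] w 0.0004
```

View pics/v3.png

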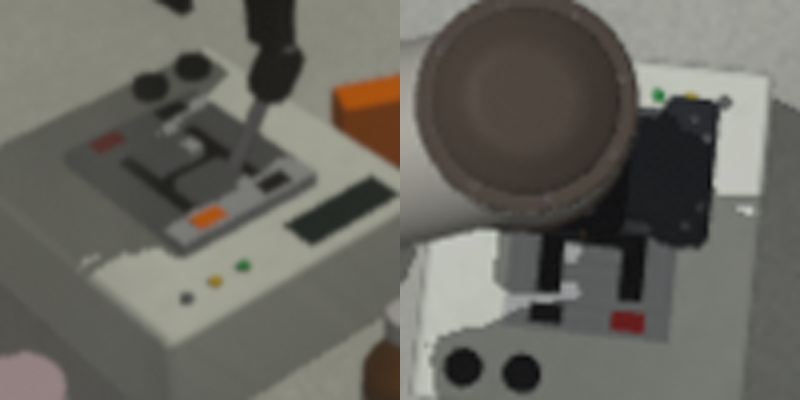

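```bash
python3 -c "
from h import *
c=bot.camera_info('scene')
g=lambda f,cc,L:O+Rc@(np.array([np.sin(f),-np.sin(cc)*np.cos(f),np.cos(cc)*np.cos(f)])*L+[0,0,.02])
for f in(.2,.15,.1,.05,0):
  print(f,*[((proj(c,g(f,-.34,L))-[190,170])*400/120).round(0) for L in(.075,.122,.14,.158)])
for P in((.05,-.0245,.09),(.05,.0245,.09),(-.05,.0245,.09)): print(P,((proj(c,O+Rc@np.array(P))-[190,170])*400/120).round(0))
"
```

```text
0.2 [233. 154.] [260.  92.] [270.  67.] [281.  42.]
0.15 [230. 151.] [253.  86.] [263.  60.] [273.  34.]
0.1 [226. 147.] [247.  80.] [256.  54.] [264.  27.]
0.05 [222. 144.] [241.  76.] [248.  49.] [256.  21.]
0 [218. 141.] [235.  71.] [241.  44.] [247.  16.]
(0.05, -0.0245, 0.09) [206. 215.]
(0.05, 0.0245, 0.09) [271. 179.]
(-0.05, 0.0245, 0.09) [168. 108.]
```

```bash
python3 -c "
from h import *
c=bot.camera_info('scene')
for P in((.028,.045,.132),(.0185,.03,.132),(.0185,.06,.132),(.0375,.03,.132),(.0375,.06,.132)): print(P,((proj(c,O+Rc@np.array(P))-[230,150])*8).round(0))
g=lambda f,cc,L:O+Rc@(np.array([np.sin(f),-np.sin(cc)*np.cos(f),np.cos(cc)*np.cos(f)])*L+[0,0,.02])
for f in(.3,.2,.1,0): print(f,*[((proj(c,g(f,-.34,L))-[230,150])*8).round(0) for L in(.075,.122,.158)])
a=bot.grab_frame('scene')[150:250,230:330,::-1]
b=bot.grab_frame('wrist')[:,:,::-1]
a=cv2.resize(a,(0,0),fx=4,fy=4,interpolation=2)
cv2.imwrite('pics/v4.png',np.hstack([(255*(a/255)**.5).astype(np.uint8),cv2.resize((255*(b/255)**.6).astype(np.uint8)[:,70:490],(400,400))]))"
```

```text
(0.028, 0.045, 0.132) [329. 381.]
(0.0185, 0.03, 0.132) [257. 388.]
(0.0185, 0.06, 0.132) [350. 341.]
(0.0375, 0.03, 0.132) [307. 421.]
(0.0375, 0.06, 0.132) [400. 373.]
0.3 [256. 549.] [331. 411.] [392. 300.]
0.2 [239. 530.] [303. 380.] [354. 260.]
0.1 [222. 513.] [273. 353.] [314. 226.]
0 [204. 499.] [243. 331.] [274. 198.]
```

View pics/v4.png

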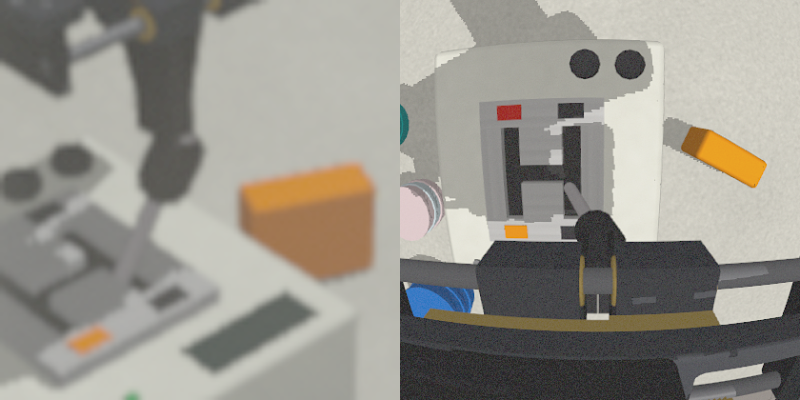

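```bash
cat >> h.py <<'E'
def wproj(cam,P):
    x=(cam["view"]@np.array([*P,1]))[:3];r=np.hypot(x[0],x[1]);th=np.arctan2(r,x[2])
    return x[:2]/r*th*[cam["fx"],cam["fy"]]+[cam["cx"],cam["cy"]]
def lev(f,cc,L): return O+Rc@(np.array([np.sin(f),-np.sin(cc)*np.cos(f),np.cos(cc)*np.cos(f)])*L+[0,0,.02])
E
python3 -c "
from h import *
c=bot.camera_info('wrist');k=lambda P:((wproj(c,P)-[70,0])*400/420+[400,0]).round(0)
w=lambda *P:O+Rc@np.array(P)
V=c['view'];print('cam console',Rc.T@(-V[:3,:3].T@V[:3,3]-O))
print('marks',k(w(.05,-.0245,.09)),k(w(-.05,-.0245,.09)),k(w(0,.0245,.09)))
for z in(.132,.15,.17,.2): print(z,*[k(w(x,y,z)) for x,y in((.0185,.03),(.0185,.06),(.0375,.03),(.0375,.06))])
for f in(.3,.2,.1,0): print(f,*[k(lev(f,-.34,L)) for L in(.075,.122,.158)])
"
```

```text
cam console [-0.04779283  0.04427862  0.33122726]
marks [517. 229.] [510. 109.] [573. 171.]
0.132 [576. 209.] [621. 210.] [577. 235.] [620. 235.]
0.15 [575. 219.] [623. 219.] [575. 246.] [622. 246.]
0.17 [572. 231.] [625. 231.] [573. 261.] [624. 261.]
0.2 [567. 255.] [631. 255.] [569. 288.] [629. 288.]
0.3 [573. 197.] [590. 232.] [607. 268.]
0.2 [573. 189.] [591. 218.] [610. 248.]
0.1 [573. 180.] [592. 202.] [612. 225.]
0 [573. 171.] [592. 184.] [613. 199.]
```

```bash
python3 -c "
from h import *
b=bot.grab_frame('wrist')[:,:,::-1]
a=cv2.resize(b[150:300,200:350],(600,600),interpolation=2)
cv2.imwrite('pics/v5.png',(255*(a/255)**.4).astype(np.uint8))
c=bot.camera_info('wrist')
for f in(.3,.2,.1,0): print(f,*[((wproj(c,lev(f,-.34,L))-[200,150])*4).round(0) for L in(.075,.122,.158)])
w=lambda *P:O+Rc@np.array(P)
for z in(.132,.15,.17): print(z,*[((wproj(c,w(x,y,z))-[200,150])*4).round(0) for x,y in((.0185,.03),(.0185,.06),(.0375,.03),(.0375,.06))])
"
```

```text
0.3 [205. 226.] [277. 375.] [350. 525.]
0.2 [207. 192.] [282. 315.] [361. 443.]
0.1 [207. 156.] [285. 247.] [370. 346.]
0 [207. 117.] [286. 173.] [374. 235.]
0.132 [221. 280.] [406. 280.] [223. 388.] [403. 388.]
0.15 [213. 318.] [415. 318.] [216. 434.] [411. 434.]
0.17 [203. 369.] [426. 369.] [207. 494.] [422. 494.]
```

View pics/v5.png

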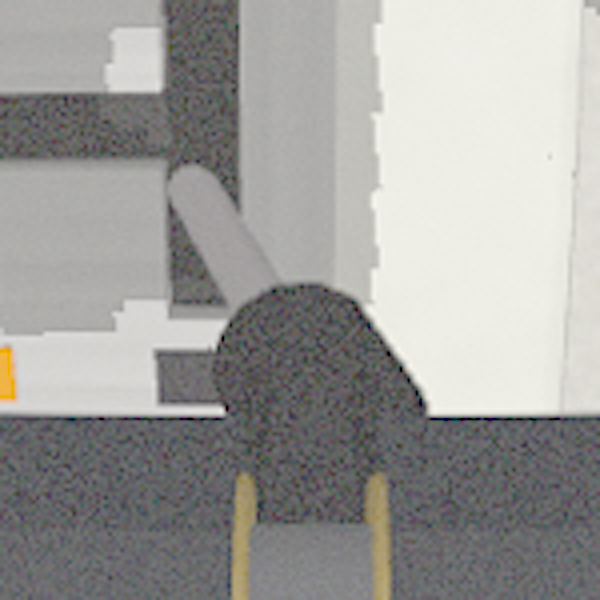

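```bash
python3 -c "
from h import *
c=bot.camera_info('scene')
w=lambda *P:O+Rc@np.array(P)
print('v2 tip',[((proj(c,w(.074+dx,.0366+dy,z))-[150,120])*2).round(0) for z in(.2,.222) for dx in(-.01,.01) for dy in(-.015,.015)])
print(bot.tcp_to_tips,[ (a) for a in dir(bot) if a[0]!='_'])
W=bot.camera_info('wrist');print(W['fx'],W['cx'],W['cy'])
"
```

```text
v2 tip [array([245., 120.]), array([270., 108.]), array([260., 129.]), array([285., 116.]), array([245.,  99.]), array([270.,  87.]), array([259., 108.]), array([284.,  96.])]
0.022 ['PlanningError', 'camera_info', 'grab_frame', 'job_done', 'sense', 'tcp_to_tips']
325.19226210127806 277.3155526808097 208.85993789345972
```

The measured rod lean (f≈0.25) and the v2 projection both say the shut fingertips sit about 30 mm higher than tcp_to_tips predicts. The finger is just resting on the knob's top, so the lever hasn't moved. I'll lift off and compare the shut and open tips against the calibration.

>>> move_arm([
  [[0,0,-20,0],[0,0,-30,0],[-20,0,-30,0],[-26,0,0,0],[0,0,0,0],[0,0,0,0]],
])

```text
t: 4.85
eef_pos: [0.6303, -0.0417, 0.2303]
tool_rot: [-0.199, -3.129, 0.0]
force: [0.2, -0.3, -0.7]
grip_width: 0.0001
```

```bash
python3 -c "
from h import *
tip();cv2.imwrite('pics/a.png',bot.grab_frame('scene')[:,:,::-1])"
```

```text
t 4.85 tip console mm [ 71.2  44.3 208.3] toolx in console [-1.     0.001  0.007] F console [ 0.2 -0.3 -0.7] w 0.0001
```

>>> move_arm([
  [[0,0,0,0],[0,0,0,0],[0,0,0,0],[0,0,0,0],[0,0,0,0],[0,0,0,0],[0,0,0,0],[0,0,0,0],[0,0,0,0],[0,0,0,0]],
], hand=1)

```text
t: 5.9
eef_pos: [0.6322, -0.0417, 0.2329]
tool_rot: [-0.198, -3.135, -0.0]
force: [0.1, -0.1, 0.0]
grip_width: 0.0724
```

```bash
python3 -c "
from h import *
tip();c=bot.camera_info('scene')
cv2.imwrite('pics/b.png',bot.grab_frame('scene')[:,:,::-1])
s=bot.sense();p=Rc.T@(s['eef_pos']-O)
o=np.array([200,90])
out=[]
for n,ys in(('a',(0,)),('b',(-.051,.051))):
    im=cv2.resize(cv2.imread(f'pics/{n}.png')[90:230,200:330],None,fx=3,fy=3,interpolation=2)
    for y in ys:
        for d,col in((0,(0,255,0)),(.022,(0,0,255))):
            q=(proj(c,O+Rc@(p+[0,y,-d]))-o)*3; cv2.circle(im,tuple(int(v) for v in q),3,col,-1)
    out.append(im)
cv2.imwrite('pics/v6.png',np.hstack(out))"
```

```text
t 5.9 tip console mm [ 73.2  44.5 210.9] toolx in console [-1.     0.001  0.   ] F console [ 0.1 -0.   0. ] w 0.0724
```

View pics/v6.png

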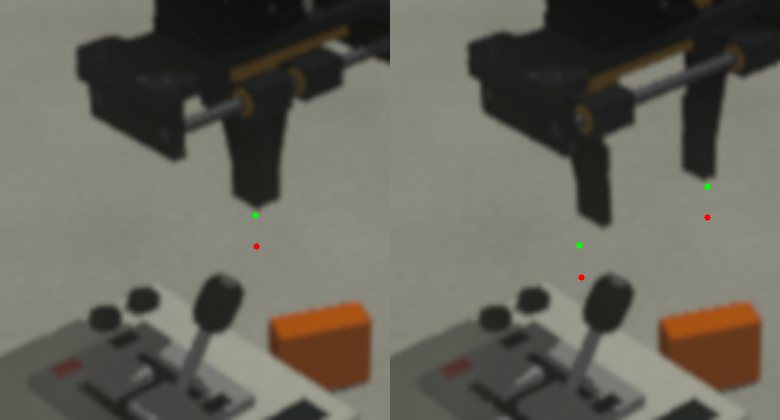

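Both tips show about 31 mm higher than reported, in line with the contact on the knob top. I'll check the lateral offset using the wrist view of the open fingertips, and the top view too.

```bash
python3 -c "
from h import *
tip();c=bot.camera_info('wrist');b=bot.grab_frame('wrist')[:,:,::-1]
im=(255*(b/255)**.5).astype(np.uint8).copy()
s=bot.sense();p=Rc.T@(s['eef_pos']-O);print('cam',Rc.T@(-c['view'][:3,:3].T@c['view'][:3,3]-O)-p)
for y in(-.0362,.0362):
    for d,col in((-.009,(0,255,0)),(.022,(0,0,255))):
        q=wproj(c,O+Rc@(p+[0,y,-d]));print(d,y,q.round(0));cv2.circle(im,tuple(int(v) for v in q),2,col,-1)
for P in((.05,-.0245,.09),(-.05,-.0245,.09)):cv2.circle(im,tuple(int(v) for v in wproj(c,O+Rc@np.array(P))),2,(255,0,255),-1)
cv2.imwrite('pics/v7.png',cv2.resize(im,(800,600),interpolation=2))"
```

```text
t 5.95 tip console mm [ 73.2  44.6 210.9] toolx in console [-1.     0.001  0.   ] F console [-0.4 -0.4  0.4] w 0.0764
cam [-0.07549717 -0.00046667  0.17759846]
-0.009 -0.0362 [215. 253.]
0.022 -0.0362 [223. 234.]
-0.009 0.0362 [341. 253.]
0.022 0.0362 [333. 234.]
```

View pics/v7.png

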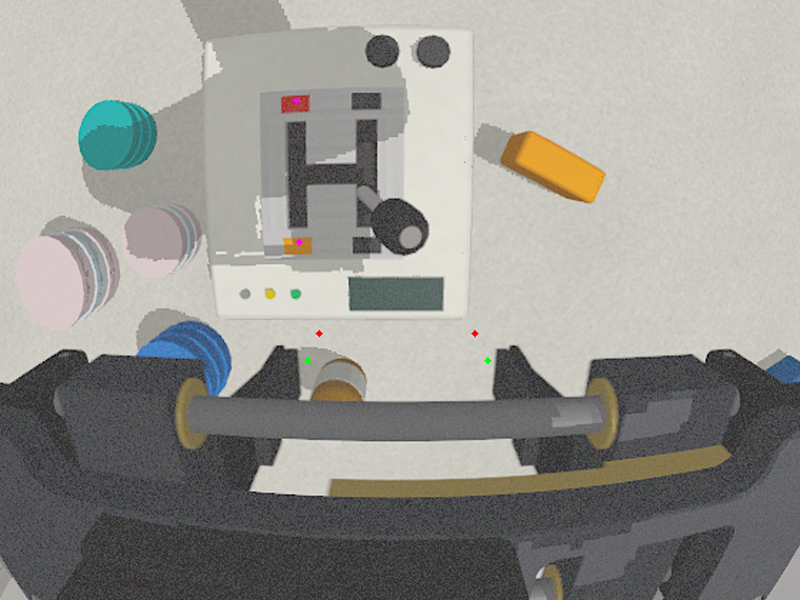

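Fingertips in this view are at (298,348) and (495,348) at the expected x and y, but about 10–13 mm behind the TCP along z. That is ~32 mm higher than stated, so from here on I use true tip z = TCP z + 10 mm. The rest is unchanged, with the lever still leaning forward in slot 1 at (400,230). I'll shut the hand and descend properly.

>>> move_arm([
  [[0,0,0,0],[0,0,0,0],[0,0,0,0],[0,0,10,0],[0,0,20,0],[0,0,25,0],[0,0,25,0],[0,0,20,0],[0,0,13,0],[0,0,0,0]],
], hand=0)

```text
t: 7.0
eef_pos: [0.6306, -0.0418, 0.1173]
tool_rot: [-0.198, -3.13, 0.001]
force: [-0.6, 0.1, 0.8]
grip_width: 0.0149
```

```bash
sed -i 's/R\[:,2\]\*bot.tcp_to_tips/R[:,2]*(-.010)/' h.py; python3 -c "
from h import *
tip()"
```

```text
t 7.0 tip console mm [ 71.7  44.2 127.3] toolx in console [-1.     0.001  0.005] F console [-0.6 -0.   0.8] w 0.0149
```

>>> move_arm([
  [[6,0,0,0],[6,0,0,0],[6,0,0,0],[4,0,0,0],[4,0,0,0],[4,0,0,0],[0,0,0,0]],
])

```text
t: 7.7
eef_pos: [0.6021, -0.0377, 0.1204]
tool_rot: [0.198, 3.135, 0.0]
force: [1.5, -0.4, 1.9]
grip_width: 0.0003
```

```bash
python3 -c "
from h import *
tip()"
```

```text
t 7.7 tip console mm [ 42.8  44.7 130.4] toolx in console [-1.  0. -0.] F console [ 1.6 -0.2  1.9] w 0.0003
```

>>> move_arm([
  [[4,0,0,0],[4,0,0,0],[3,0,0,0],[3,0,0,0],[2,0,0,0],[0,0,0,0],[0,0,0,0]],
])

```text
t: 8.4
eef_pos: [0.5862, -0.036, 0.1198]
tool_rot: [-0.198, -3.134, 0.0]
force: [2.1, -0.2, 1.3]
grip_width: 0.0003
```

```bash
python3 -c "
from h import *
tip();c=bot.camera_info('wrist');b=bot.grab_frame('wrist')[:,:,::-1]
for f in(.1,.05,0,-.05): print(f,*[((wproj(c,lev(f,-.34,L))-[200,110])*4).round(0) for L in(.075,.122,.158)])
im=(255*(b/255)**.5).astype(np.uint8)[110:260,200:350]
cv2.imwrite('pics/v8.png',cv2.resize(im,(600,600),interpolation=2))"
```

```text
t 8.4 tip console mm [ 26.8  44.4 129.8] toolx in console [-1.     0.001  0.001] F console [2.2 0.  1.3] w 0.0003
0.1 [194. 370.] [283. 490.] [386. 626.]
0.05 [194. 348.] [284. 448.] [389. 564.]
0 [194. 326.] [284. 404.] [392. 496.]
-0.05 [193. 304.] [284. 358.] [393. 424.]
```

View pics/v8.png

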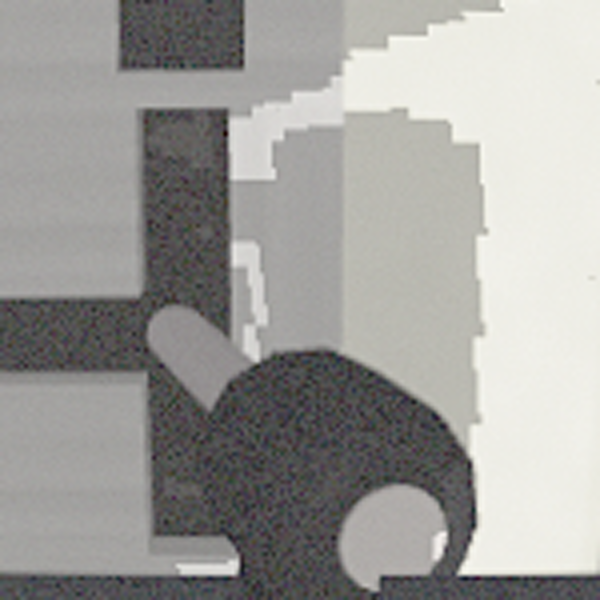

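Close view: the white dot at (393,537) corresponds to f≈0.03, and the rod is nearly centred on the cross channel. It needs 3 mm more, then I'll back off and go round to the knob's left side.

>>> move_arm([
  [[2,0,0,0],[1,0,0,0],[0,0,0,0],[0,0,0,0],[-8,0,0,0],[-12,0,0,0],[0,15,0,0],[0,20,0,0],[0,15,0,0],[0,0,0,0]],
])

```text
t: 9.45
eef_pos: [0.6095, 0.0136, 0.1195]
tool_rot: [-0.194, -3.134, 0.0]
force: [0.2, -0.6, -0.1]
grip_width: 0.0007
```

```bash
cat >> h.py <<'E'
def dot():
    "white dot on the knob: pale blob ringed by black, in wrist view"
    c=bot.camera_info('wrist');b=bot.grab_frame('wrist');g=cv2.cvtColor(b,cv2.COLOR_RGB2GRAY)
    m=(g>60).astype(np.uint8)
    n,l,st,ce=cv2.connectedComponentsWithStats(m,connectivity=4)
    for i in range(1,n):
        if 150<st[i,4]<900 and .7<st[i,2]/st[i,3]<1.4:
            V=c['view'];x=(ce[i]-[c['cx'],c['cy']])/[c['fx'],c['fy']];th=np.hypot(*x)
            d=Rc.T@V[:3,:3].T@np.array([*(x/th*np.sin(th)),np.cos(th)]);o=Rc.T@(-V[:3,:3].T@V[:3,3]-O)-[0,0,.02]
            B=o@d;D=B*B-(o@o-.158**2)
            if D>0:
                q=o+d*(-B-D**.5);print('dot?',ce[i].round(0),st[i,4],'q',(q*1000).round(0),'f %.3f c %.3f'%(np.arcsin(q[0]/.158),np.arctan2(-q[1],q[2])))
    return b
E
python3 -c "
from h import *
tip();dot()"
```

```text
t 9.45 tip console mm [ 43.8  96.5 129.5] toolx in console [-1.    -0.002  0.001] F console [ 0.3 -0.5 -0.1] w 0.0007
dot? [174. 200.] 639 q [  2.  52. 149.] f 0.012 c -0.337
```

f = 0.012 and c = -0.337, within the crossing window. Next I'll move beside the knob on its left and push right.

>>> move_arm([
  [[20,0,0,0],[22,0,0,0],[0,-5,0,0],[0,-8,0,0],[0,-8,0,0],[0,-8,0,0],[0,-6,0,0],[0,-6,0,0],[0,0,0,0]],
])

```text
t: 10.4
eef_pos: [0.5633, -0.0245, 0.1201]
tool_rot: [0.199, 3.134, 0.0]
force: [1.6, 1.0, 1.4]
grip_width: 0.0007
```

```bash
python3 -c "
from h import *
tip();dot()"
```

```text
t 10.4 tip console mm [  2.7  52.9 130.1] toolx in console [-1.     0.001 -0.001] F console [1.5 1.2 1.4] w 0.0007
```

>>> move_arm([
  [[0,-6,0,0],[0,-6,0,0],[0,-6,0,0],[0,-6,0,0],[0,-6,0,0],[0,0,0,0]],
])

```text
t: 11.05
eef_pos: [0.5585, -0.0546, 0.1197]
tool_rot: [-0.2, -3.134, 0.001]
force: [0.8, 1.0, 0.8]
grip_width: 0.0003
```

```bash
python3 -c "
from h import *
tip();b=dot()
im=(255*(b[:,:,::-1]/255)**.5).astype(np.uint8)[80:280,180:380]
cv2.imwrite('pics/v9.png',cv2.resize(im,(600,600),interpolation=2))
c=bot.camera_info('wrist')
for cc in(-.1,0,.1): print(cc,*[((wproj(c,lev(0,cc,L))-[180,80])*3).round(0) for L in(.075,.122,.158)])"
```

```text
t 11.05 tip console mm [  1.7  22.5 129.7] toolx in console [-1.     0.002  0.001] F console [0.6 1.1 0.8] w 0.0003
-0.1 [225. 450.] [234. 540.] [246. 646.]
0 [191. 450.] [165. 541.] [136. 647.]
0.1 [158. 449.] [ 99. 538.] [ 31. 640.]
```

View pics/v9.png

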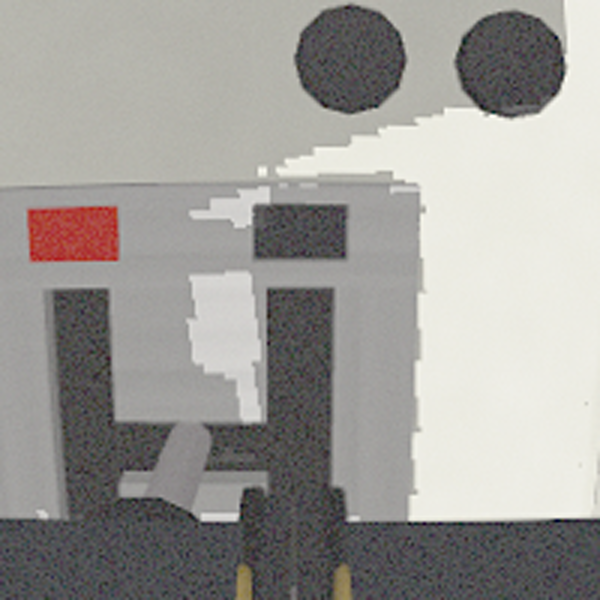

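The rod foot is at (187,440), mid-channel (c≈0.03), and the finger is at its left (295,500). I'll keep pushing right.

>>> move_arm([
  [[0,-6,0,0],[0,-6,0,0],[0,-6,0,0],[0,-5,0,0],[0,-4,0,0],[0,-2,0,0],[0,0,0,0]],
])

```text
t: 11.8
eef_pos: [0.555, -0.0826, 0.1195]
tool_rot: [-0.199, -3.134, 0.0]
force: [0.4, 2.1, -0.5]
grip_width: 0.0006
```

```bash
python3 -c "
from h import *
tip();b=dot()
c=bot.camera_info('wrist')
# rod foot column in channel: brightest rod pixels along y-line at gate plane x=+-4mm
g=cv2.cvtColor(b,cv2.COLOR_RGB2GRAY)
for x in(-.003,0,.004):
  print(x,[(round(-(y)),int(g[tuple(wproj(c,O+Rc@np.array([x,-y/1000,.09])).round().astype(int)[::-1])])) for y in range(-8,42,3)])
"
```

```text
t 11.8 tip console mm [  1.8  -5.7 129.5] toolx in console [-1.     0.001  0.001] F console [ 0.1  2.1 -0.5] w 0.0006
-0.003 [(8, 20), (5, 15), (2, 26), (-1, 21), (-4, 32), (-7, 25), (-10, 64), (-13, 83), (-16, 78), (-19, 23), (-22, 26), (-25, 30), (-28, 29), (-31, 16), (-34, 105), (-37, 97), (-40, 103)]
0 [(8, 9), (5, 32), (2, 30), (-1, 23), (-4, 29), (-7, 27), (-10, 73), (-13, 76), (-16, 79), (-19, 72), (-22, 15), (-25, 31), (-28, 23), (-31, 25), (-34, 104), (-37, 100), (-40, 102)]
0.004 [(8, 24), (5, 20), (2, 25), (-1, 26), (-4, 25), (-7, 23), (-10, 25), (-13, 79), (-16, 81), (-19, 76), (-22, 77), (-25, 19), (-28, 32), (-31, 31), (-34, 107), (-37, 104), (-40, 98)]
```

>>> move_arm([
  [[0,-3,0,0],[0,-3,0,0],[0,-2,0,0],[0,0,0,0],[0,0,0,0]],
])

```text
t: 12.35
eef_pos: [0.5544, -0.0904, 0.12]
tool_rot: [-0.198, -3.135, 0.0]
force: [0.5, 1.7, -0.8]
grip_width: 0.0004
```

```bash
cat >> h.py <<'E'
def foot():
  c=bot.camera_info('wrist');g=cv2.cvtColor(dot(),cv2.COLOR_RGB2GRAY)
  for x in(-.004,-.002,0,.002,.004):
    r=[y for y in np.arange(-40,15,.5) if g[tuple(wproj(c,O+Rc@np.array([x,y/1000,.09])).round().astype(int)[::-1])]>50 and y>-31.5]
    print(x,'bright y',(min(r),max(r)) if r else None)
E
python3 -c "
from h import *
tip();foot()"
```

```text
t 12.35 tip console mm [  2.1 -13.6 130. ] toolx in console [-1.     0.001  0.   ] F console [ 0.3  1.8 -0.8] w 0.0004
-0.004 bright y (np.float64(-21.0), np.float64(-15.0))
-0.002 bright y (np.float64(-23.0), np.float64(-13.5))
0 bright y (np.float64(-25.0), np.float64(-13.5))
0.002 bright y (np.float64(-26.5), np.float64(-14.0))
0.004 bright y (np.float64(-29.5), np.float64(-15.5))
```

>>> move_arm([
  [[0,-3,0,0],[0,-2,0,0],[0,-2,0,0],[0,0,0,0],[0,0,0,0]],
])

```text
t: 12.9
eef_pos: [0.5536, -0.0974, 0.12]
tool_rot: [0.198, 3.135, -0.0]
force: [0.6, 1.4, -1.1]
grip_width: 0.0004
```

```bash
python3 -c "
from h import *
tip();foot()"
```

```text
t 12.9 tip console mm [  2.2 -20.6 130. ] toolx in console [-1.     0.001 -0.   ] F console [ 0.4  1.5 -1.1] w 0.0004
-0.004 bright y (np.float64(-25.5), np.float64(-18.5))
-0.002 bright y (np.float64(-27.5), np.float64(-17.0))
0 bright y (np.float64(-30.0), np.float64(-17.0))
0.002 bright y (np.float64(-31.0), np.float64(-18.0))
0.004 bright y (np.float64(-31.0), np.float64(-19.0))
```

>>> move_arm([
  [[0,-2,0,0],[0,-1,0,0],[0,0,0,0],[0,0,0,0],[0,10,0,0],[0,20,0,0],[0,20,0,0],[30,0,0,0],[30,0,0,0],[0,0,0,0]],
])

```text
t: 13.95
eef_pos: [0.4966, -0.0428, 0.1202]
tool_rot: [-0.196, -3.133, 0.001]
force: [0.9, -0.9, 0.7]
grip_width: 0.0004
```

```bash
python3 -c "
from h import *
tip();dot();foot()"
```

```text
t 13.95 tip console mm [-61.2  26.5 130.2] toolx in console [-1.    -0.     0.002] F console [ 1.  -0.7  0.7] w 0.0004
-0.004 bright y (np.float64(12.0), np.float64(14.5))
-0.002 bright y (np.float64(11.5), np.float64(14.5))
0 bright y (np.float64(11.5), np.float64(14.5))
0.002 bright y (np.float64(11.5), np.float64(14.5))
0.004 bright y (np.float64(11.5), np.float64(14.5))
```

```bash
cat >> h.py <<'E'
def sdot(fs,cc0=.335):
    c=bot.camera_info('scene');g=cv2.cvtColor(bot.grab_frame('scene'),cv2.COLOR_RGB2GRAY)
    for f in fs: print('pred f',f,'c',cc0,proj(c,lev(f,cc0,.158)).round(1))
    u,v=proj(c,lev(fs[0],cc0,.15)).round().astype(int)
    print('cols',u-14,'rows',v-14);print(g[v-14:v+16,u-14:u+16])
E
python3 -c "
from h import *
np.set_printoptions(linewidth=200)
sdot([0])
c=bot.camera_info('scene')
for cc in(.25,.3,.35):print(cc,proj(c,lev(0,cc,.158)).round(1),proj(c,lev(0,cc,.122)).round(1))"
```

```text
pred f 0 c 0.335 [220.8 195.1]
cols 208 rows 184
[[131 130 129 130 131 131 131 132 131 132 132 132 131 130 130 130 130 130 130 129 129 129 128 128 125 118 100  77  56  40]
 [130 130 130 131 130 131 131 131 131 131 132 130 129 129 130 131 131 131 130 129 129 129 130 131 130 128 121 108  92  68]
 [129 130 130 130 130 130 130 129 130 131 131 130 130 130 131 132 132 132 131 129 130 130 130 131 130 130 128 125 118 103]
 [130 131 130 129 129 129 130 129 130 131 131 131 131 131 131 132 131 132 131 130 131 132 131 131 130 130 130 130 129 124]
 [130 131 131 129 129 130 130 130 130 131 132 131 131 131 131 131 131 131 131 131 132 133 132 131 132 132 132 131 131 129]
 [130 131 130 129 129 129 129 130 130 130 131 132 131 130 130 130 130 130 131 131 132 131 131 131 132 132 132 132 130 130]
 [130 130 130 129 129 130 130 129 130 130 130 130 130 129 129 130 130 130 131 131 131 130 130 130 128 126 125 126 125 125]
 [128 129 128 128 129 129 130 130 130 130 130 128 127 126 126 126 127 129 132 132 131 129 126 121 111 104 102 102 101 102]
 [129 129 128 129 129 130 130 130 129 129 126 121 113 110 108 107 1
[... 2037 characters left out ...]
  87  86  87  87  87  88  86  82  70  56  49  47  45  45  45  44  43  42  42  45  53  66  77  87  97 108 118]
 [ 87  87  86  86  86  87  87  87  86  85  82  74  61  51  48  46  46  45  45  43  44  46  55  69  81  96 105 109 115 119]
 [ 87  87  86  87  86  87  86  85  84  79  74  68  61  54  50  49  48  47  48  50  53  58  68  81  94 110 116 118 119 119]
 [ 87  87  87  87  86  86  82  81  76  69  64  61  58  56  55  53  54  55  58  63  64  68  75  84  94 110 117 119 119 119]
 [ 87  87  87  86  83  80  77  75  71  64  60  58  58  59  60  61  67  71  75  81  74  72  74  80  89 103 115 119 119 120]]
0.25 [226.2 190.7] [231.7 204.1]
0.3 [223.  193.2] [229.3 206. ]
0.35 [219.9 195.9] [226.9 208. ]
```

The scene view puts the dot at (220.3,195.7), so c≈0.345 and f≈0: it's in the right lane. Next I'll move behind the knob, lower the tip to z≈118 mm and push forward.

>>> move_arm([
  [[0,-36,0,0],[0,-35,0,0],[0,0,12,0],[-12,0,0,0],[-10,0,0,0],[-8,0,0,0],[-6,0,0,0],[-6,0,0,0],[-6,0,0,0],[0,0,0,0]],
])

```text
t: 15.1
eef_pos: [0.5393, -0.1194, 0.1079]
tool_rot: [0.198, 3.135, 0.0]
force: [-1.3, -0.5, 0.9]
grip_width: 0.0002
```

```bash
python3 -c "
from h import *
tip()"
```

```text
t 15.1 tip console mm [ -9.2 -44.2 117.9] toolx in console [-1.  0. -0.] F console [-1.3 -0.6  0.9] w 0.0002
```

>>> move_arm([
  [[-5,0,0,0],[-5,0,0,0],[-5,0,0,0],[-5,0,0,0],[-4,0,0,0],[-4,0,0,0],[-2,0,0,0],[0,0,0,0]],
])

```text
t: 15.9
eef_pos: [0.5687, -0.1233, 0.1077]
tool_rot: [-0.198, -3.135, 0.0]
force: [-1.8, 0.6, -1.2]
grip_width: 0.0005
```

```bash
python3 -c "
from h import *
np.set_printoptions(linewidth=200)
tip();sdot([.35,.4,.3])"
```

```text
t 15.9 tip console mm [ 20.4 -44.4 117.7] toolx in console [-1.     0.001  0.   ] F console [-1.8  0.4 -1.2] w 0.0005
pred f 0.35 c 0.335 [240.2 210.9]
pred f 0.4 c 0.335 [243.2 213.7]
pred f 0.3 c 0.335 [237.3 208.2]
cols 227 rows 199
[[ 37  33  34  33  32  31  30  30  29  28  26  26  30  53  94 123 120 121 123 123 123 124 125 129 134 142 148 153 154 155]
 [ 34  34  33  32  30  30  30  29  28  27  28  28  29  48  78  90  85  96 109 118 123 124 124 125 126 130 139 145 152 154]
 [ 34  33  32  29  30  30  30  29  30  29  27  27  27  34  45  49  48  61  83 104 120 123 124 123 123 125 127 134 143 149]
 [ 33  32  31  30  30  29  31  30  29  29  27  28  26  28  28  29  30  37  57  87 115 123 123 124 124 124 124 125 131 139]
 [ 32  31  31  31  30  30  29  30  30  28  28  27  26  28  28  31  35  43  58  86 112 120 122 123 124 123 123 123 125 128]
 [ 33  33  31  31  31  29  30  30  30  29  28  27  27  29  35  42  50  58  70  87 101 108 114 120 122 123 123 123 123 124]
 [ 34  32  33  31  30  30  30  30  30  30  28  27  29  35  46  54  62  68  75  83  83  87  97 109 119 122 123 124 123 123]
 [ 
[... 2126 characters left out ...]
 33  32  31  30  32  32  33  34  41  49  59  70  79  87 104 117 121 123 124 124 123]
 [ 73  73  71  70  66  59  50  39  35  32  32  31  31  34  39  42  46  52  60  66  69  71  74  86 100 110 120 123 123 123]
 [ 74  73  72  72  71  68  61  50  41  36  34  32  33  39  50  54  58  61  62  67  70  69  71  73  80  93 114 122 123 124]
 [ 77  75  73  72  72  70  68  62  54  44  36  33  34  42  57  63  64  63  63  66  70  70  70  71  72  81 103 117 120 123]
 [ 92  81  75  73  72  72  71  70  65  57  45  37  35  41  55  63  65  64  63  65  68  70  70  71  70  74  86 101 106 111]
 [105  95  82  74  72  72  71  71  69  65  58  47  41  39  49  61  64  64  63  63  68  69  69  70  71  73  77  85  88  99]]
```

Dot at (239,211), so f≈0.34. I'll push the last ~8 mm in small steps until the stop resists.

>>> move_arm([
  [[-3,0,0,0],[-2,0,0,0],[-1,0,0,0],[-1,0,0,0],[0,0,0,0],[0,0,0,0]],
])

```text
t: 16.55
eef_pos: [0.5754, -0.1242, 0.108]
tool_rot: [0.198, 3.135, 0.0]
force: [-2.4, 2.0, -2.2]
grip_width: 0.0005
```

```bash
cat >> h.py <<'E'
def sfit():
    c=bot.camera_info('scene');g=cv2.cvtColor(bot.grab_frame('scene'),cv2.COLOR_RGB2GRAY)
    u,v=proj(c,lev(.37,.335,.158)).round().astype(int)
    p=g[v-9:v+8,u-9:u+6].astype(float);w=np.clip(p-60,0,None)
    n,l,st,ce=cv2.connectedComponentsWithStats((p>70).astype(np.uint8))
    for i in range(1,n):
        if st[i,4]>8:
            P=ce[i]+[u-9,v-9];print('dot px',P.round(1),st[i,4],end=' ')
            o,d=ray(c,P);d/=np.linalg.norm(d);o=Rc.T@(o-O)-[0,0,.02];d=Rc.T@d
            B=o@d;q=o+d*(-B-(B*B-(o@o-.158**2))**.5);print('f %.3f c %.3f'%(np.arcsin(q[0]/.158),np.arctan2(-q[1],q[2])))
E
python3 -c "
from h import *
tip();sfit()"
```

```text
t 16.55 tip console mm [ 27.2 -44.4 118. ] toolx in console [-1.     0.001 -0.   ] F console [-2.6  1.7 -2.2] w 0.0005
dot px [242.3 214.1] 39 f 0.396 c 0.348
```

Nearly home. A few more 1 mm steps will confirm the stop by force.

>>> move_arm([
  [[-1,0,0,0],[-1,0,0,0],[0,0,0,0],[0,0,0,0]],
])

```text
t: 17.0
eef_pos: [0.5772, -0.1244, 0.1079]
tool_rot: [-0.198, -3.135, -0.0]
force: [-2.5, 2.0, -3.2]
grip_width: 0.0007
```

```bash
python3 -c "
from h import *
tip();sfit()"
```

```text
t 17.0 tip console mm [ 29.  -44.4 117.9] toolx in console [-1.     0.001  0.   ] F console [-2.8  1.7 -3.2] w 0.0007
dot px [243.  214.9] 40 f 0.410 c 0.348
```

>>> move_arm([
  [[-1,0,0,0],[-1,0,0,0],[0,0,0,0],[0,0,0,0]],
])

```text
t: 17.45
eef_pos: [0.5783, -0.1246, 0.1075]
tool_rot: [-0.198, -3.133, -0.0]
force: [-4.1, 2.5, -2.9]
grip_width: 0.0005
```

```bash
python3 -c "
from h import *
tip();sfit()"
```

```text
t 17.45 tip console mm [ 30.2 -44.5 117.5] toolx in console [-1.     0.001  0.002] F console [-4.4  1.9 -2.9] w 0.0005
dot px [243.5 215.2] 38 f 0.415 c 0.347
```

>>> move_arm([
  [[-1,0,0,0],[-1,0,0,0],[0,0,0,0],[0,0,0,0]],
])

```text
t: 17.9
eef_pos: [0.5793, -0.1247, 0.1072]
tool_rot: [-0.198, -3.131, -0.0]
force: [-6.7, 3.2, -2.2]
grip_width: 0.0001
```

```bash
python3 -c "
from h import *
tip();sfit()"
```

```text
t 17.9 tip console mm [ 31.2 -44.4 117.2] toolx in console [-1.     0.001  0.005] F console [-7.   2.4 -2.2] w 0.0001
dot px [243.6 215.4] 33 f 0.418 c 0.349
```

The lever has stopped moving and the force is rising (7 N), so it is home against the stop. I'll back off, lift and look.

>>> move_arm([
  [[6,0,0,0],[15,0,0,0],[30,0,0,0],[30,0,0,0],[30,0,-20,0],[20,0,-40,0],[20,0,-40,0],[30,0,-20,0],[0,0,0,0],[0,0,0,0]],
])

```text
t: 18.95
eef_pos: [0.4036, -0.1023, 0.2301]
tool_rot: [0.197, 3.127, 0.001]
force: [-1.0, -0.1, -0.8]
grip_width: 0.0004
```

```bash
python3 -c "
from h import *
tip();sfit()
a=bot.grab_frame('scene')[:,:,::-1];b=bot.grab_frame('top')[:,:,::-1]
cv2.imwrite('pics/v10.png',np.hstack([cv2.resize(a[150:350,120:340],(400,364),interpolation=2),cv2.resize(b[130:330,190:410],(400,364),interpolation=2)]))"
```

```text
t 18.95 tip console mm [-146.1  -44.2  240.1] toolx in console [-1.     0.    -0.008] F console [-1.  -0.2 -0.8] w 0.0004
dot px [237.1 209.3] 146 f 0.309 c 0.346
dot px [243.2 215. ] 41 f 0.412 c 0.347
```

View pics/v10.png

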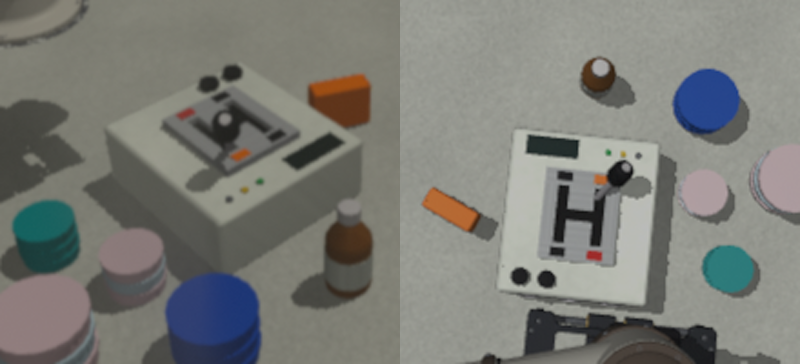

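The lever leans fully forward in the right lane beside the orange mark (top panel, knob at (620,174)). The bottle, small pink dishes and timer are where they were, and the hand is clear.

```bash
python3 -c "
from rig import bot
print(bot.job_done())"
```

```text
the job is handed in; nothing more can be done
None
```

The selector lever is fully forward in the third slot, the one with the orange mark, and the job is handed in. I pushed it with shut fingers only: back from slot 1 to the cross channel, across to the right lane, then forward to the stop. It took about 19 s of robot time.

- **Lever position:** after backing off, the knob's white dot measured f≈0.41 and c≈0.347. The stop is at 0.40, so f reads about 0.01 high. At the end of the push the force rose to 7 N and the lever stopped moving, so I take it as home.
- **Surroundings:** in the last pictures the bottle, the dishes (small pink stack) and the orange timer stand where they were, and the hand is clear.
- **Disagreement:** the fingertips were really about 32 mm higher than `bot.tcp_to_tips` implies. My first push attempt therefore only brushed the knob's top with about 7 N and did not move the lever. I corrected for this offset afterwards.
- **Not checked by eye:** the lever's arrival in the right lane. I confirmed it only from the dot's position in the scene image (c≈0.345) before pushing forward.

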